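# Lock the drawbar pin with its R-clip

## Robot

A 6-joint arm with a two-finger parallel gripper is mounted at the origin on a cart in front of the work surface, level with it; the furniture and walls round the work are solid. World frame = base frame: x ahead of the robot, y to its left, z up, the work surface at z = 0. Lengths are in m, angles in rad, forces in N, time in s.
With the tool pointing down it reaches from about 0.375 to 0.9 m from the base axis. Payload 3.1 kg.
Tool frame: the origin (TCP) lies midway between the tips of the shut fingers; the grasp point (between the pads) lies 19 mm behind it; z points along the fingers, y is the line along which they close (so a half turn about z gives the same grasp; the last joint's range is limited). The gripper opens to 87 mm and grips with 3 to 60 N. Pads are 19 mm wide; open, the fingers measure 117 mm over their backs; the gripper's body (75 mm by 190 mm) begins 51 mm behind the grasp point.
Start: joints at [-1.488, 0.527, 1.433, -0, 1.181, -0.178], TCP at [0.162, -0.604, 0.223] pointing down, gripper open.
Joint ranges: [-3.08, 3.08], [-0.75, 2.2], [0.22, 2.44], [-1.43, 4.57], [0, 2.65], [-2.85, 2.85]. Speed limits (rad/s): [2.79, 2.79, 3.14, 3.14, 3.14, 3.14].

## Interface

Orientations are given as a unit quaternion [x, y, z, w].
In Python, from rig import get_obs, cams, job gives the robot as it stands.
- The arm moves only by the tool servo_tool, never from a script. Its argument "moves" is text: rows parted by semicolons, each of 5 numbers parted by spaces: the shift along the tool's x, y, z in m, then the turn about the tool's z in degrees, then the finger opening in m, from 0 to 0.087. In form: dx dy dz spin claw; .... A call has 1 to 10 rows; each row is the pose to reach, as a shift and turn from the pose commanded when the call began, along the tool's axes at that moment; what a row does not reach only later rows make up. A row lasts 1/12 s, in which the tool goes at most 41.7 mm and 7.16 degrees, less where a joint would pass 70% of its speed; a pose out of reach is approached as far as the arm can. A call with a gripper value outside its range is refused whole. The fingers move at their own pace and stop on an object; "grip_force" is the grip in N (left out, the last holds). Time passes only in rows, so rows that repeat a pose let the fingers close. It gives the time, the measured TCP pose, the force, the opening and the grip force at its end, in the units of the state.
- get_obs(): the state, without advancing time (a new reading comes with each control period).
- cams.camera(name): name is "side" or "top" or "wrist"; returns the picture (400x640x3 uint8, blue, green, red); there is no depth.
- cams.camera_model(name): a dict with "fx", "fy", "cx", "cy" (pixels), "dist" ([k1, k2, p1, p2, k3] as OpenCV has them; the pictures are not rectified), "R" (3x3) and "t" (3): a world point X has camera coordinates R X + t. Camera axes: x right, y down, z forward; pixel columns grow to the right and rows downward; lengths in m; the calibration is good to about 2 mm. A picture is of the moment at which its call begins: read the wrist's pose just before it. camera_model takes no time and is no camera call; for the wrist camera it gives the pose at the moment of the call.
- job.hand_in(): hands the job in; it is judged then, once.
The state is a dict: "time": time; "q": joint angles; "joint_velocities": joint speeds; "joint_torque": joint torques, N m; "position": TCP position; "tool_rot": TCP orientation; "ft_force": force on the tool from outside, world axes, zero at the start; "moment": the same for the moment, N m; "grip_width": finger opening in m; "grip_force": force on a finger pad.
Only numpy, scipy, OpenCV 4.12 (cv2) and the standard library are available. Lean on these libraries where they do the work, as an engineer would, in place of code of your own. Each camera call takes 0.05 s, during which the arm holds its last target. There are 200 camera calls.

## Task

Push the clevis pin fully home through the drawbar clevis. Then take the R-clip from its hanger and turn the cross-hole near the end of the pin upright with the tip of its straight leg, and push that leg down through it until its bent leg has ridden over the pin and sprung shut round it, and let go. Feel for the mouth of the hole, which leans towards you, and press gently: the clip must never bear on the pin with more than about 25 N, and leave the funnel, the box of bolts and the small wrench where they are.

Things in the scene. Friction and masses are not known exactly. Their poses are not given: they have to be found in the camera images.
- clevis: Fixed grey clevis: base plate 110 x 70 x 8 mm, two upright ears (40 mm wide, 12 thick along y, outer faces at y = -25 and +25 mm, rounded tops 82 mm up), a dark drawbar tongue between them out to x = +51 mm. Origin: centre of the plate's underside. z up; y runs along the level clevis pin, 62 mm up: head at +y, cross-drilled end out at -y. Yaw up to 0.35 rad either way.
- pin (a joint): How far the pin is pushed in (towards clevis -y), m: starts at 0 to 0.008, home at 0.026 where its head bears on the ear. Plain steel pin, 24 mm diameter; it slides with about 3.5 N of friction and stays where it is left. At value q its far end is at clevis y = -29 mm - q.
- pin_head (a point): Centre of the outer face of the pin's round head (36 mm diameter, 10 mm thick), at clevis y = 61 mm - q, 62 mm above the bench: push here towards clevis -y. Axes as the clevis.
- bore (a point): Centre of the pin's 8 mm cross-hole (through 24 mm, 0.8 mm countersinks), on the pin axis; 16 mm clear of the ear when home. Axes as the clevis, not turning with the shaft. The hole starts turned 0.3 to 0.9 rad about the pin axis, its upper mouth 3.5 to 9.4 mm to clevis -x; the turn is not measured: look or feel. It turns at about 4 N at the rim; a leg 3 to 6 mm in the mouth drags it upright.
- clip: Loose R-clip of 6 mm steel wire, 104 mm tall, 75 to 125 g, hung upright in the hanger. Its two legs lie in its x-z plane and point to -z. Straight leg along z at x = y = 0; origin on it where it crosses the pin axis when home. It leads the bent leg, which lies on the +x side (to x = 22 mm) and may go on either side of the pin.
- coil (a point): Centre of the clip's wire coil, the grip at its top: clip x = +7, z = +46 mm; coil axis along clip y, 32 mm across, flat sides 14 mm apart, to be pinched along y. In the hanger it is 106 mm above the bench.
- leg_tip (a point): Round tip (6 mm) of the clip's straight leg, clip z = -42 mm.
- spring_leg (a joint): Opening of the bent leg about the coil, rad; 0 relaxed, 4.5 N m/rad. The leg bows round the pin (inner radius 12.5 mm about the clip's origin), narrows at z = -13 mm, flares to x = 19, z = -28 mm. It meets the pin with the clip origin about 25 mm above the pin axis, opens about 0.1 rad (some 6 to 15 N of push), snaps shut just above home; pushed too deep it opens again at its throat.
- hanger: Fixed metal hanger: dark base 90 x 50 x 8 mm, two upright plates 80 mm long (along x), outer faces 17 mm apart, tops 90 mm above the bench, a 9 mm slot between. The clip's legs hang in the slot, its plane along it, the coil resting on the top edges, anywhere along the middle. Origin: centre of the underside, z up.
- funnel: Bystander: light grey funnel standing on its wide rim, 100 mm across, 98 mm high; origin at the centre of its underside.
- bolt_box: Bystander: small open cardboard box of bolts, 65 x 85 x 45 mm; origin at the centre of its underside.
- wrench_10: Bystander: small combination wrench lying flat, 28 x 135 x 5 mm, long along its y; origin at the centre of its underside.

How it is judged:
On the way, in this order (a step that is already met when the one before it is completed fails the run):
1. the clevis pin is pushed fully home (value of joint pin above 0.0235 m), for 0.2 s.
2. the clip's straight leg stands in the pin's cross-hole (x of clip in the frame of bore between -0.005 and 0.005 m and y of clip in the frame of bore between -0.005 and 0.005 m and z of clip in the frame of bore below 0.036 m and angle between the z axis of clip and the z axis of bore, either way round below 0.2 rad), for 0.04 s.
3. the bent leg is forced open over the pin (value of joint spring_leg above 0.05 rad and x of clip in the frame of bore between -0.006 and 0.006 m and y of clip in the frame of bore between -0.005 and 0.005 m and z of clip in the frame of bore below 0.026 m), for 0.02 s.
At the end, for the whole second after the job is handed in: Pin at least 23.5 mm in; clip's origin within 4 mm of the hole's centre along each axis, its straight leg through the hole and upright within 0.5 rad, clip square to the pin within 0.2 rad, bent leg sprung shut round the pin (under 0.05 rad), clip at rest (value of joint pin above 0.0235 m and x of clip in the frame of bore between -0.004 and 0.004 m and y of clip in the frame of bore between -0.004 and 0.004 m and z of clip in the frame of bore between -0.004 and 0.004 m and angle between the z axis of clip and the z axis of bore, either way round below 0.5 rad and angle between the y axis of clip and the y axis of bore, either way round below 0.2 rad and value of joint spring_leg below 0.05 rad and linear speed of clip below 0.02 m/s); the robot touches nothing.
It fails at once if the clip bears on the pin or clevis with more than 25 N (contact force between clip and clevis above 25 N).
It fails at once if the funnel is moved more than 30 mm (distance of funnel from where it was at the start of the episode above 0.03 m).
It fails at once if the bolt box is moved more than 30 mm (distance of bolt_box from where it was at the start of the episode above 0.03 m).
It fails at once if the wrench 10 is moved more than 30 mm (distance of wrench_10 from where it was at the start of the episode above 0.03 m).
It also fails if it takes over 72 s, if anything falls off the work surface, if the arm or the gripper's body presses on something with over 40 N, if the wrist force passes 120 N, or if a joint passes its speed limit or range.

## Working session

There is one attempt and no reset: what is moved stays moved. The work goes in short steps, Python scripts to look and compute and a tool call to move; the robot and the scene stay as the last step left them, time stands still between calls to the robot, and variables do not carry over. Pictures are saved under pics/ and viewed, at most 10 in all, crops included, and the job is handed in when it is done.

Besides the shell and the picture viewer there is one more tool, called after "Call:" by a JSON object that holds its "name" and its "arguments", one argument or row to a line. servo_tool: Moves the arm, as the interface text tells. Its arguments: {"type":"object","properties":{"moves":{"type":"string"},"grip_force":{"type":"number"}},"required":["moves"]}

```bash
mkdir -p pics; python3 - <<'E'
from rig import get_obs,cams
import cv2,numpy as np
o=get_obs();print({k:np.round(v,3).tolist() for k,v in o.items()})
for n in("side","top"):
    cv2.imwrite(f"pics/{n}0.png",cams.camera(n)); m=cams.camera_model(n); print(n,m)
E
```

```text
{'time': 0.0, 'q': [-1.488, 0.528, 1.434, -0.0, 1.181, -0.178], 'joint_velocities': [0.0, 0.0, -0.001, 0.001, 0.0, -0.0], 'joint_torque': [-0.001, -44.004, -17.659, 0.063, 0.058, -0.0], 'position': [0.162, -0.603, 0.222], 'tool_rot': [0.991, 0.13, 0.0, -0.001], 'ft_force': [-0.623, -0.741, -0.44], 'moment': [-0.048, -0.03, 0.005], 'grip_force': 0.0, 'grip_width': 0.087}
side {'fx': 421.1324383774187, 'fy': 421.1324383774187, 'cx': 320.78282909571215, 'cy': 203.53316059657615, 'dist': array([0.0171765, 0.       , 0.       , 0.       , 0.       ]), 'R': array([[ 0.98807938, -0.15389154,  0.00406521],
       [-0.09121317, -0.60650942, -0.78982687],
       [ 0.12401327,  0.78004084, -0.61331639]]), 't': array([-0.48831527,  0.1127745 ,  1.46037885])}
top {'fx': 369.2643796302958, 'fy': 369.2643796302958, 'cx': 324.8530048120244, 'cy': 198.83138573988515, 'dist': array([0.00341688, 0.        , 0.        , 0.        , 0.        ]), 'R': array([[ 0.01366225, -0.99955208,  0.02662685],
       [-0.99722121, -0.01557108, -0.07285194],
       [ 0.07323392, -0.02555754, -0.99698726]]), 't': array([-0.04899711,  0.51473598,  1.10571825])}
```

View pics/side0.png

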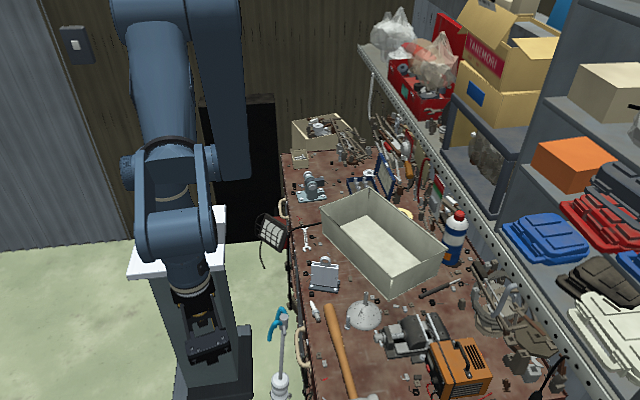

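View pics/top0.png

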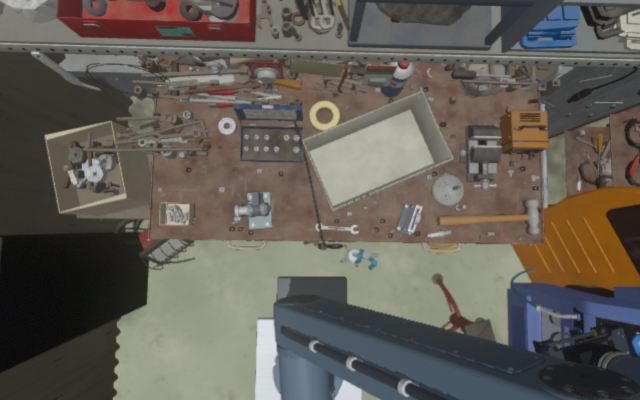

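The side view shows the clevis near (313,187), hanger with clip near (323,272) and funnel at (364,313). The top view shows the clevis near (255,210), hanger at (409,218), wrench at (337,229), box at (177,213) and funnel at (447,190). I'll enlarge these next.

```bash
python3 - <<'E'
import cv2,numpy as np
t=cv2.imread("pics/top0.png");s=cv2.imread("pics/side0.png")
def c(i,x,y,w=50,h=37.5):
    return cv2.resize(i[int(y-h/1):int(y+h),int(x-w):int(x+w)][:75,:100],(400,300),interpolation=cv2.INTER_CUBIC)
A=[c(t,257,210),c(t,409,218),c(s,313,187),c(s,323,272)]
for a in A:
    for k in range(0,400,40): cv2.line(a,(k,0),(k,5),(0,255,255),1); 
    for k in range(0,300,40): cv2.line(a,(0,k),(5,k),(0,255,255),1)
cv2.imwrite("pics/comp.png",np.vstack([np.hstack(A[:2]),np.hstack(A[2:])]))
E
cat > h.py <<'E'
import numpy as np,cv2
from scipy.spatial.transform import Rotation as Rn
def K(m): return np.array([[m['fx'],0,m['cx']],[0,m['fy'],m['cy']],[0,0,1.]])
def ray(m,uv):
    p=cv2.undistortPoints(np.array([[uv]],float),K(m),np.array(m['dist']))[0,0]
    d=m['R'].T@np.array([p[0],p[1],1]); return -m['R'].T@m['t'],d/np.linalg.norm(d)
def atz(m,uv,z):
    c,d=ray(m,uv); return c+d*(z-c[2])/d[2]
def tri(obs):
    A=0;b=0;L=[]
    for m,uv in obs:
        c,d=ray(m,uv);P=np.eye(3)-np.outer(d,d);A=A+P;b=b+P@c;L.append((P,c))
    X=np.linalg.solve(A,b);return X,[np.linalg.norm(P@(X-c)) for P,c in L]
def proj(m,X):
    return cv2.projectPoints(np.atleast_2d(X).astype(float),cv2.Rodrigues(m['R'])[0],np.array(m['t'],float),K(m),np.array(m['dist']))[0][:,0]
E
```

```text
(no output)
```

View pics/comp.png

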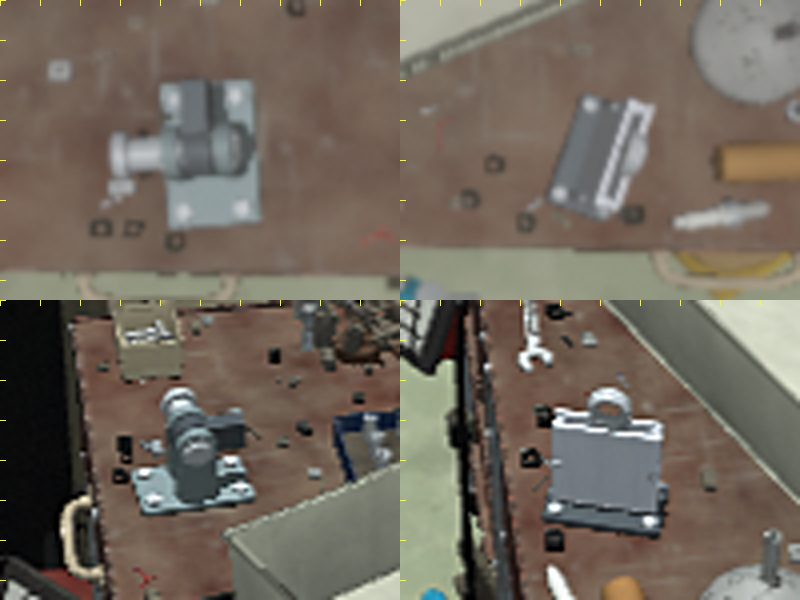

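Crops: the clevis plate corners, tongue pointing to world +x and head to world +y are clear. In the hanger crop the coil sits at full-image top (418,218) and side (325.3,260.5).

```bash
python3 - <<'E'
from h import *;from rig import cams
T=cams.camera_model("top");S=cams.camera_model("side")
tc=lambda x,y:(207+x/4-.4,172+y/4-.4); sc=lambda x,y:(263+x/4-.4,149+(y-300)/4-.4)
th=lambda x,y:(359+(x-400)/4-.4,180+y/4-.4); sh=lambda x,y:(273+(x-400)/4-.4,234+(y-300)/4-.4)
P=np.array([atz(T,tc(*c),.008) for c in [(160,82),(255,80),(262,220),(168,228)]])
print(P.round(4),"centre",P.mean(0)); 
e=[P[1]-P[0],P[2]-P[3],P[0]-P[3],P[1]-P[2]];print([np.linalg.norm(x).round(4) for x in e],[np.degrees(np.arctan2(x[1],x[0])).round(1) for x in e])
print("coil",tri([(T,th(636,152)),(S,sh(609,406))]))
print("head",tri([(T,tc(119,155)),(S,sc(179,403))]))
print("pin end",tri([(T,tc(248,148)),(S,sc(203,447))]))
# hanger slot line top plate z=.09
a=atz(T,th(640,103),.09);b=atz(T,th(604,210),.09);print("slot",a,b,np.linalg.norm(a-b),np.degrees(np.arctan2(*(a-b)[[1,0]])))
for n,uv in dict(funnel=(447,190),box=(177,213),wrench=(337,229)).items(): print(n,atz(T,uv,.03).round(3))
W=cams.camera_model("wrist");print("wristcam",-W['R'].T@W['t'],W['R'],W['fx'],W['cx'],W['cy'])
E
```

```text
[[0.5332 0.1984 0.008 ]
 [0.5359 0.1259 0.008 ]
 [0.4288 0.118  0.008 ]
 [0.4218 0.1891 0.008 ]] centre [0.47992139 0.15784652 0.008     ]
[np.float64(0.0725), np.float64(0.0714), np.float64(0.1118), np.float64(0.1073)] [np.float64(-87.9), np.float64(-84.4), np.float64(4.8), np.float64(4.2)]
coil (array([ 0.45942494, -0.29945219,  0.11327216]), [np.float64(0.00045403429467441754), np.float64(0.00045403429467442264)])
head (array([0.47442085, 0.21532377, 0.06705614]), [np.float64(8.49087380674938e-05), np.float64(8.490873806759049e-05)])
pin end (array([0.48252981, 0.12070157, 0.07982276]), [np.float64(0.0021618792177080584), np.float64(0.0021618792177080367)])
slot [ 0.49565775 -0.30906284  0.09      ] [ 0.41881729 -0.28282513  0.09      ] 0.08119651891657445 -18.852831464325785
funnel [ 0.547 -0.413  0.03 ]
box [0.465 0.398 0.03 ]
wrench [ 0.424 -0.079  0.03 ]
wristcam [ 0.23935588 -0.58239627  0.38367066] [[ 2.58481093e-01 -9.66016001e-01 -7.81539176e-04]
 [-9.23046314e-01 -2.47221955e-01  2.94731756e-01]
 [-2.84908806e-01 -7.54611896e-02 -9.55579709e-01]] 286.6993452322716 316.4805732904663 199.30878656090138
```

Call:
{"name": "servo_tool", "arguments": {
  "moves": "0.328 -0.226 -0.05 33.5 0.087;0.328 -0.226 -0.05 33.5 0.087;0.328 -0.226 -0.05 33.5 0.087;0.328 -0.226 -0.05 33.5 0.087;0.328 -0.226 -0.05 33.5 0.087;0.328 -0.226 -0.05 33.5 0.087;0.328 -0.226 -0.05 33.5 0.087;0.328 -0.226 -0.05 33.5 0.087;0.328 -0.226 -0.05 33.5 0.087;0.328 -0.226 -0.05 33.5 0.087",
  "grip_force": 20
}}

```text
time: 0.93
position: [0.4216, -0.2972, 0.2728]
tool_rot: [0.987, -0.16, 0.0, -0.001]
ft_force: [0.5, 0.1, 0.0]
grip_width: 0.087
grip_force: 0.0
```

Call:
{"name": "servo_tool", "arguments": {
  "moves": "0 0 0 0 0.087;0 0 0 0 0.087;0 0 0 0 0.087;0 0 0 0 0.087"
}}

```text
time: 1.27
position: [0.4193, -0.3013, 0.2721]
tool_rot: [0.987, -0.161, -0.0, -0.0]
ft_force: [-0.3, -0.4, 0.9]
grip_width: 0.0868
grip_force: 0.0
```

```bash
python3 - <<'E'
from h import *;from rig import cams,get_obs
import pickle
o=get_obs();print(o['time'],o['position'],o['tool_rot'],o['ft_force'])
W=cams.camera_model("wrist");I=cams.camera("wrist");cv2.imwrite("pics/w1.png",I);pickle.dump(W,open("w1.pkl","wb"))
print(proj(W,[[.4594,-.2995,.108]]))
E
```

```text
1.2667 [ 0.41933122 -0.30134166  0.27214309] [ 9.86880169e-01 -1.61453842e-01 -4.31137551e-04 -4.65737598e-05] [-0.28965104 -0.38437237  0.89455247]
[[303.00225338 150.69591224]]
```

View pics/w1.png

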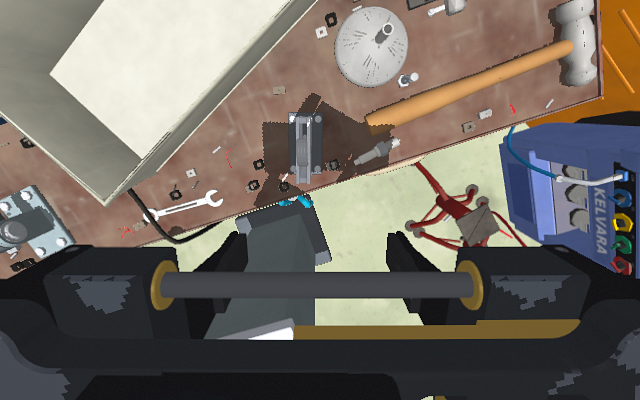

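The wrist view shows the hanger at about (305,145) with the coil upright where predicted (303,151), and the wrench (185,205), funnel (370,45). Now I'll go above the pin head.

Call:
{"name": "servo_tool", "arguments": {
  "moves": "-0.124 -0.54 0 -22.6 0;-0.124 -0.54 0 -22.6 0;-0.124 -0.54 0 -22.6 0;-0.124 -0.54 0 -22.6 0;-0.124 -0.54 0 -22.6 0;-0.124 -0.54 0 -22.6 0;-0.124 -0.54 0 -22.6 0;-0.124 -0.54 0 -22.6 0;-0.124 -0.54 0 -22.6 0;-0.124 -0.54 0 -22.6 0"
}}

```text
time: 2.15
position: [0.4607, 0.1149, 0.2725]
tool_rot: [0.999, 0.034, 0.0, 0.0]
ft_force: [1.7, -0.3, 0.1]
grip_width: 0.0286
grip_force: 0.0
```

Call:
{"name": "servo_tool", "arguments": {
  "moves": "0 0 0 0 0;0 0 0 0 0;0 0 0 0 0;0 0 0 0 0;0 0 0 0 0;0 0 0 0 0"
}}

```text
time: 2.65
position: [0.4607, 0.1126, 0.2725]
tool_rot: [0.999, 0.034, -0.0, 0.0]
ft_force: [0.4, 0.2, 0.1]
grip_width: 0.0007
grip_force: 0.0
```

```bash
python3 - <<'E'
from h import *;from rig import cams,get_obs
import pickle
o=get_obs();print(o['time'],o['position'],o['tool_rot'],o['q'])
W=cams.camera_model("wrist");I=cams.camera("wrist");cv2.imwrite("pics/w2.png",I);pickle.dump(W,open("w2.pkl","wb"))
p=proj(W,[[.4744,.2153,.062],[.48,.158,.008],[.4828,.117,.062]]);print(p)
J=cv2.imread("pics/w1.png")
def c(i,x,y,w,h,s): 
    x0,y0=int(x-w/2),int(y-h/2); print(x0,y0);return cv2.resize(i[max(y0,0):y0+h,x0:x0+w],(w*s,h*s),interpolation=cv2.INTER_CUBIC)
a=c(I,*p[1],100,110,5);b=c(J,305,145,60,110,5)
for q in(a,b):
    for k in range(0,800,50): cv2.line(q,(k,0),(k,6),(0,255,255),1);cv2.line(q,(0,k),(6,k),(0,255,255),1)
cv2.imwrite("pics/c2.png",np.hstack([cv2.copyMakeBorder(a,0,550-a.shape[0],0,0,0),b]))
E
```

```text
2.65 [0.46074998 0.11258826 0.27252924] [ 9.99414815e-01  3.42055036e-02 -6.85027022e-05  7.67374319e-05] [ 3.55006389e-03  2.59072345e-01  1.73392073e+00 -1.72763799e-04
  1.14873182e+00  1.50599282e+00]
[[238.24978446 158.86144994]
 [286.42723209 151.85533464]
 [313.89505775 157.51197273]]
236 96
275 90
```

View pics/c2.png

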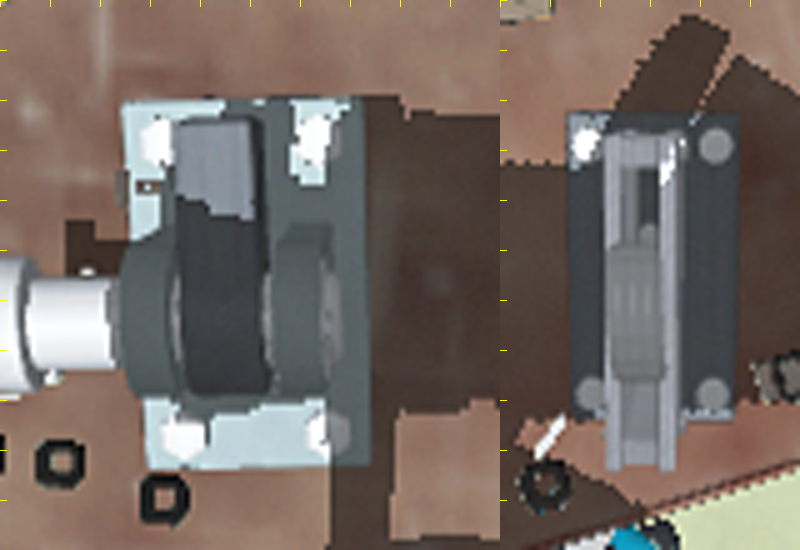

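```bash
python3 - <<'E'
from h import *;import pickle
from rig import cams
W=pickle.load(open("w2.pkl","rb"));V=pickle.load(open("w1.pkl","rb"));T=cams.camera_model("top");S=cams.camera_model("side")
f=lambda x,y:(236+x/5-.4,96+y/5-.4)
P=np.array([atz(W,f(*c),.008) for c in [(122,102),(362,97),(370,466),(150,468)]])
e=[P[1]-P[0],P[2]-P[3],P[0]-P[3],P[1]-P[2]]
print(P.round(4),P.mean(0),[np.linalg.norm(x).round(4) for x in e],[np.degrees(np.arctan2(x[1],x[0])).round(1) for x in e])
# pin axis x: shaft edges rows 280..368 at col 70; head right edge
print("shaft edges",atz(W,f(70,280),.062),atz(W,f(70,368),.062)); print("head inner face", atz(W,f(22,322),.062))
g=lambda x,y:(275+(x-500)/5-.4,90+y/5-.4)
a=atz(V,g(655,135),.09);b=atz(V,g(642,468),.09);print("slot ends",a,b,(a+b)/2,np.linalg.norm(a-b),np.degrees(np.arctan2(*(a-b)[[1,0]])))
tc=(359+(636-400)/4-.4,180+152/4-.4); sc=(273+(609-400)/4-.4,234+(406-300)/4-.4); 
print("coil3",tri([(T,tc),(S,sc),(V,g(635,310))]))
C=tri([(T,tc),(S,sc),(V,g(635,310))])[0]; u=(a-b)/np.linalg.norm(a-b)
for d,z in((0,.122),(16,.106),(-16,.106),(12,.032),(7,.018),(7,.05)):
    X=C+u*d/1000;X[2]=z;q=proj(V,X)[0];print(d,z,((q[0]+.4-275)*5+500).round(),((q[1]+.4-90)*5).round())
E
```

```text
[[0.5286 0.1976 0.008 ]
 [0.5345 0.1292 0.008 ]
 [0.4258 0.1203 0.008 ]
 [0.4206 0.1879 0.008 ]] [0.47735596 0.15876026 0.008     ] [np.float64(0.0687), np.float64(0.0678), np.float64(0.1084), np.float64(0.1091)] [np.float64(-85.0), np.float64(-85.6), np.float64(5.2), np.float64(4.7)]
shaft edges [0.48484255 0.20051891 0.062     ] [0.46169331 0.20051754 0.062     ]
head inner face [0.47305722 0.21303435 0.062     ]
slot ends [ 0.49340388 -0.31380287  0.09      ] [ 0.41973593 -0.28469659  0.09      ] [ 0.45656991 -0.29924973  0.09      ] 0.07920948231206625 -21.559026476583018
coil3 (array([ 0.45947934, -0.29890012,  0.11314668]), [np.float64(0.0007370683755063778), np.float64(0.0005360874041757561), np.float64(0.0007717255933540279)])
0 0.122 636.0 315.0
16 0.106 642.0 233.0
-16 0.106 637.0 374.0
12 0.032 654.0 225.0
7 0.018 655.0 239.0
7 0.05 650.0 250.0
```

Call:
{"name": "servo_tool", "arguments": {
  "moves": "0.021 -0.148 0 -1 0;0.021 -0.148 0 -1 0;0.021 -0.148 0 -1 0;0.021 -0.148 0 -1 0;0.021 -0.148 0.04 -1 0;0.021 -0.148 0.08 -1 0;0.021 -0.148 0.12 -1 0;0.021 -0.148 0.16 -1 0;0.021 -0.148 0.19 -1 0;0.021 -0.148 0.219 -1 0"
}}

```text
time: 3.53
position: [0.4707, 0.2624, 0.0515]
tool_rot: [0.999, 0.044, -0.001, 0.0]
ft_force: [-0.2, -0.8, 0.9]
grip_width: 0.0004
grip_force: 0.0
```

Call:
{"name": "servo_tool", "arguments": {
  "moves": "0 0.004 0 0 0;0 0.008 0 0 0;0 0.012 0 0 0;0 0.015 0 0 0;0 0.018 0 0 0;0 0.021 0 0 0;0 0.024 0 0 0;0 0.027 0 0 0;0 0.03 0 0 0;0 0.033 0 0 0"
}}

```text
time: 4.37
position: [0.4739, 0.2302, 0.0538]
tool_rot: [0.999, 0.045, 0.0, -0.0]
ft_force: [0.2, -0.3, -0.2]
grip_width: 0.0002
grip_force: 0.0
```

Call:
{"name": "servo_tool", "arguments": {
  "moves": "0 0.003 0 0 0;0 0.006 0 0 0;0 0.009 0 0 0;0 0.012 0 0 0;0 0.014 0 0 0;0 0.016 0 0 0;0 0.018 0 0 0;0 0.02 0 0 0"
}}

```text
time: 5.03
position: [0.4756, 0.2104, 0.0536]
tool_rot: [0.999, 0.044, 0.0, -0.0]
ft_force: [0.1, 3.3, 1.7]
grip_width: 0.0005
grip_force: 2.0
```

Call:
{"name": "servo_tool", "arguments": {
  "moves": "0 0.001 0 0 0;0 0.002 0 0 0;0 0.003 0 0 0;0 0.004 0 0 0;0 0.005 0 0 0;0 0.006 0 0 0"
}}

```text
time: 5.53
position: [0.4761, 0.2046, 0.0536]
tool_rot: [0.999, 0.045, 0.0, -0.0]
ft_force: [-0.0, 6.5, 3.0]
grip_width: 0.0006
grip_force: 3.4
```

Call:
{"name": "servo_tool", "arguments": {
  "moves": "0 0.001 0 0 0;0 0.0015 0 0 0;0 0.002 0 0 0;0 0.0025 0 0 0;0 0.003 0 0 0"
}}

```text
time: 5.95
position: [0.4762, 0.2043, 0.0537]
tool_rot: [0.999, 0.043, 0.0, -0.002]
ft_force: [-2.5, 17.2, 2.5]
grip_width: 0.0004
grip_force: 8.7
```

Call:
{"name": "servo_tool", "arguments": {
  "moves": "0 0 0 0 0;0 0 0 0 0;0 -0.01 0 0 0;0 -0.03 0 0 0;0 -0.03 -0.04 0 0;-0.02 -0.02 -0.08 0 0;-0.06 0 -0.09 0 0;-0.09 0.03 -0.09 0 0;-0.108 0.06 -0.08 0 0;-0.108 0.074 -0.07 0 0"
}}

```text
time: 6.78
position: [0.3688, 0.1161, 0.1238]
tool_rot: [0.999, 0.045, -0.003, 0.001]
ft_force: [0.3, 0.5, -0.4]
grip_width: 0.0005
grip_force: 0.0
```

Call:
{"name": "servo_tool", "arguments": {
  "moves": "0 0 0 0 0;0 0 0 0 0;0 0 0 0 0"
}}

```text
time: 7.03
position: [0.3766, 0.1183, 0.1237]
tool_rot: [0.999, 0.044, 0.001, 0.0]
ft_force: [-0.6, 0.4, -0.8]
grip_width: 0.0
grip_force: 0.0
```

```bash
python3 - <<'E'
from h import *;from rig import cams,get_obs
import pickle
o=get_obs();print(o['time'],o['position'],o['tool_rot'])
W=cams.camera_model("wrist");I=cams.camera("wrist");cv2.imwrite("pics/w3.png",I);pickle.dump(W,open("w3.pkl","wb"))
S=cams.camera("side");cv2.imwrite("pics/side3.png",S)
p=proj(W,[[.4815,.1177,.062],[.474,.2,.062]]);print(p)
x0,y0=int(p[0][0]-60),max(int(p[0][1]-50),0);print(x0,y0)
a=cv2.resize(I[y0:y0+100,x0:x0+100],(600,600),interpolation=cv2.INTER_CUBIC)
for k in range(0,600,60): cv2.line(a,(k,0),(k,6),(0,255,255),1);cv2.line(a,(0,k),(6,k),(0,255,255),1)
cv2.imwrite("pics/c3.png",a)
E
```

```text
7.0333 [0.3766009  0.11831654 0.12368074] [9.99012493e-01 4.44261028e-02 5.77508553e-04 1.61196552e-04]
[[329.78833303  76.29425386]
 [215.57751728  76.74514737]]
269 26
```

View pics/c3.png

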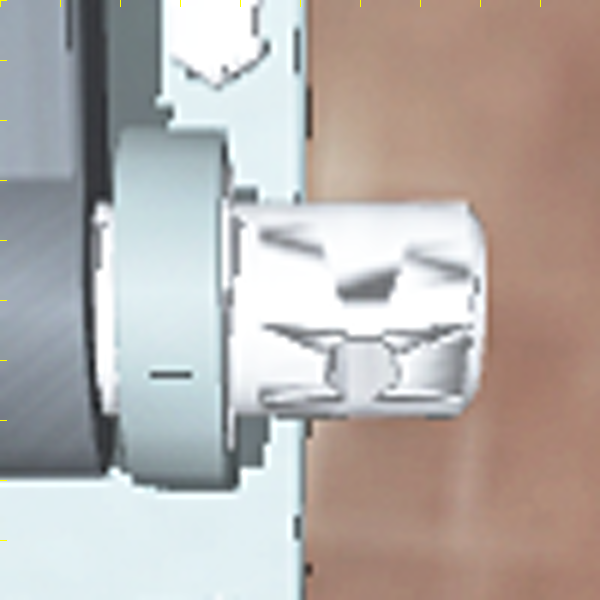

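```bash
python3 - <<'E'
import cv2,numpy as np
I=cv2.imread("pics/w3.png")[:,:,1]
print("cols 320..340");
for r in range(58,98): print(r,(r-26)*6+3,I[r,320:342])
E
```

```text
cols 320..340
58 195 [156 167 176 184 181 181 177 176 174 169 163 157 152 149 150 147 147 148
 146 150 149 150]
59 201 [161 167 171 178 177 175 175 173 170 168 163 159 157 154 153 152 156 164
 167 172 170 167]
60 207 [208 208 214 217 218 217 219 220 219 217 212 213 211 209 207 209 212 212
 213 202 202 203]
61 213 [230 229 231 232 233 233 235 237 237 235 235 233 231 230 229 231 231 232
 232 230 230 231]
62 219 [242 242 242 242 242 243 245 246 246 245 244 242 240 240 240 240 242 242
 242 241 241 240]
63 225 [231 240 247 246 246 247 248 249 249 249 248 246 245 245 244 246 245 247
 247 246 247 246]
64 231 [236 244 250 250 250 249 250 251 251 250 249 248 247 247 248 248 249 249
 249 249 249 249]
65 237 [237 244 251 252 251 251 252 252 252 252 251 250 249 249 250 250 251 250
 251 251 251 250]
66 243 [200 217 231 255 253 252 253 253 253 253 252 251 251 251 251 253 251 236
 237 238 237 236]
67 249 [152 155 185 253 254 253 254 254 254 253 253 252 252 252 253 254 229 209
 208 217 225 230]
68 255 [207 193 183 240 255 254 254 254 254 254 253 253 253 254 255 255 211 177
 187 209 222 230]
69 261 [
[... 2133 characters left out ...]
7 206 189 178]
91 393 [226 240 239 241 246 181 185 229 226 225 222 224 167 232 253 249 246 245
 239 245 242 233]
92 399 [152 140 128 118 117 110 173 223 221 220 220 163 121 121 114 111 111 120
 125 127 134 138]
93 405 [159 163 174 185 187 196 210 210 211 207 202 207 205 201 201 201 201 203
 203 202 207 208]
94 411 [151 159 164 166 178 195 190 182 174 169 170 172 177 185 185 185 188 188
 185 188 188 187]
95 417 [107 107 106 101 124 119 118 150 148 144 141 142 137 133 129 127 130 124
 126 126 106 107]
96 423 [ 78 179 172 161 153 146 141 135 131 127 125 124 122 120 120 122 122 123
 123 123 124 126]
97 429 [ 77 177 166 153 151 146 142 136 131 129 128 128 127 125 123 124 125 128
 127 127 126 127]
```

The hole mouth is a uniform octagon centred at full-image (330.3,87.2), the pin silhouette spanning rows about 59.5–94.5 and its end at column ~349.

```bash
python3 - <<'E'
from h import *;import pickle
W=pickle.load(open("w3.pkl","rb"))
yaw=np.radians(4.9);ux=np.array([np.cos(yaw),np.sin(yaw),0]);uy=np.array([-np.sin(yaw),np.cos(yaw),0])
from scipy.optimize import fsolve
# axis x offset & z from silhouettes: tangents
def dist(uv,a,z):
    c,d=ray(W,uv);O=np.array([.478,.1585,0])+a*ux;O[2]=z
    n=np.cross(uy,d);n/=np.linalg.norm(n);return (c-O)@n
for z in(.060,.062,.064):
    print(z,[np.round(dist((330,r),a,z)*1e3,2) for r in(59.3,95.3) for a in(0,)])
s=fsolve(lambda v:[dist((330,59.3),v[0],.062)+dist((330,95.3),v[0],.062)],[0.]);print("axis x off",s)
O=np.array([.478,.1585,.062])+s[0]*ux
for uv in((330.3,87.2),(330.3,82),(330.3,93),(349.5,77)):
    c,d=ray(W,uv);b=c-O;A=np.array([d@ux,d[2]]);B=np.array([b@ux,b[2]])
    r=np.roots([A@A,2*A@B,B@B-.012**2]);X=c+d*r.real.min();q=X-O
    print(uv,"world",X.round(4),"clevis xyz",(q@ux).round(4),(q@uy).round(4),q[2].round(4),"turn",np.arctan2(-q@ux,q[2]))
E
```

```text
0.06 [np.float64(-11.41), np.float64(12.85)]
0.062 [np.float64(-11.09), np.float64(12.95)]
0.064 [np.float64(-10.78), np.float64(13.05)]
axis x off [-0.00093618]
(330.3, 87.2) world [0.4734 0.117  0.0716] clevis xyz -0.0072 -0.041 0.0096 turn 0.6409549828835612
(330.3, 82) world [0.4766 0.1174 0.0733] clevis xyz -0.0039 -0.0409 0.0113 turn 0.33481447201062
(330.3, 93) world [0.4699 0.1164 0.0673] clevis xyz -0.0107 -0.0413 0.0053 turn 1.109732683010414
(349.5, 77) world [0.4809 0.1046 0.074 ] clevis xyz -0.0008 -0.0539 0.012 turn 0.06311214532392634
```

Call:
{"name": "servo_tool", "arguments": {
  "moves": "0.045 0.424 -0.08 25 0.05;0.045 0.424 -0.08 25 0.05;0.045 0.424 -0.08 25 0.05;0.045 0.424 -0.08 25 0.05;0.045 0.424 -0.08 25 0.05;0.045 0.424 -0.08 25 0.05;0.045 0.424 -0.08 25 0.05;0.045 0.424 -0.08 25 0.05;0.045 0.424 -0.08 25 0.05;0.045 0.424 -0.08 25 0.05"
}}

```text
time: 7.97
position: [0.4556, -0.2851, 0.2011]
tool_rot: [0.985, -0.172, 0.0, 0.0]
ft_force: [0.9, -0.1, -0.6]
grip_width: 0.049
grip_force: 0.0
```

Call:
{"name": "servo_tool", "arguments": {
  "moves": "0 0.002 0 0 0.05;0 0.002 0 0 0.05;0 0.002 0 0 0.05;0 0.002 0 0 0.05"
}}

```text
time: 8.3
position: [0.4535, -0.2831, 0.1998]
tool_rot: [0.985, -0.172, -0.001, -0.001]
ft_force: [-0.2, 0.3, -0.5]
grip_width: 0.0501
grip_force: 0.0
```

```bash
python3 - <<'E'
from h import *;from rig import cams,get_obs
import pickle
o=get_obs();print(o['time'],o['position'],o['tool_rot'])
W=cams.camera_model("wrist");I=cams.camera("wrist");cv2.imwrite("pics/w4.png",I);pickle.dump(W,open("w4.pkl","wb"))
p=proj(W,[[.459,-.2995,.09]]);print(p)
x0,y0=int(p[0][0]-50),int(p[0][1]-60);print(x0,y0)
a=cv2.resize(I[y0:y0+120,x0:x0+120],(600,600),interpolation=cv2.INTER_CUBIC)
for k in range(0,600,50): cv2.line(a,(k,0),(k,6),(0,255,255),1);cv2.line(a,(0,k),(6,k),(0,255,255),1)
cv2.imwrite("pics/c4.png",a)
E
```

```text
8.3 [ 0.45352236 -0.28313718  0.19979662] [ 9.85111539e-01 -1.71910756e-01 -1.09684924e-03 -8.62775884e-04]
[[329.79172689 185.39805655]]
279 125
```

View pics/c4.png

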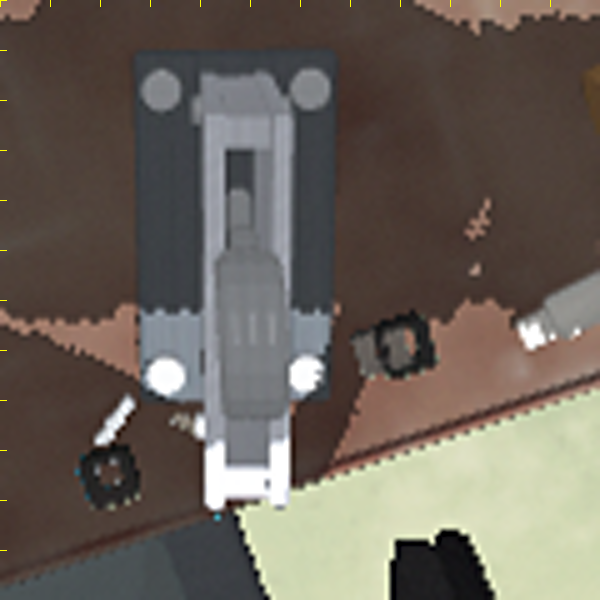

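```bash
python3 - <<'E'
from h import *;import pickle
W=pickle.load(open("w4.pkl","rb"))
g=lambda x,y:(279+x/5-.4,125+y/5-.4)
inv=lambda q:(((q[0]+.4-279)*5).round(),((q[1]+.4-125)*5).round())
a=atz(W,g(247,110),.09);b=atz(W,g(248,502),.09)
print("slot",a,b,(a+b)/2,np.linalg.norm(a-b),np.degrees(np.arctan2(*(a-b)[[1,0]])))
P=np.array([atz(W,g(*c),.008) for c in((135,52),(337,52),(332,399))]);print("base far/near",P,np.linalg.norm(P[0]-P[1]),np.linalg.norm(P[1]-P[2]),np.degrees(np.arctan2(*(P[1]-P[2])[[1,0]])),"centre",(P[0]+P[2])/2)
u=(a-b)/np.linalg.norm(a-b);V=pickle.load(open("w1.pkl","rb"))
C=tri([(W,g(253,335)),(V,(275+135/5-.4,90+310/5-.4))]);print(C)
C=atz(W,g(252,335),.118);print("C@.118",C)
for d,z in((16,.106),(-16,.106),(12,.032),(15,.032),(5,.047),(7,.018),(10,.018),(7,.05)):
    X=C+u*d/1000;X[2]=z;print(d,z,inv(proj(W,X)[0]))
E
```

```text
slot [ 0.49509673 -0.31017393  0.09      ] [ 0.42013294 -0.28437945  0.09      ] [ 0.45761483 -0.29727669  0.09      ] 0.07927751232732887 -18.987956912951294
base far/near [[ 0.50704337 -0.28897733  0.008     ]
 [ 0.49050683 -0.33489776  0.008     ]
 [ 0.40698585 -0.30626566  0.008     ]] 0.04880720878377914 0.08829241695006891 -18.92239619598717 centre [ 0.45701461 -0.29762149  0.008     ]
(array([ 0.45939312, -0.29803418,  0.11194347]), [np.float64(1.748402272214294e-05), np.float64(1.7484022722142673e-05)])
C@.118 [ 0.46115524 -0.29820299  0.118     ]
16 0.106 (np.float64(249.0), np.float64(232.0))
-16 0.106 (np.float64(249.0), np.float64(400.0))
12 0.032 (np.float64(237.0), np.float64(184.0))
15 0.032 (np.float64(236.0), np.float64(171.0))
5 0.047 (np.float64(239.0), np.float64(227.0))
7 0.018 (np.float64(235.0), np.float64(195.0))
10 0.018 (np.float64(235.0), np.float64(183.0))
7 0.05 (np.float64(239.0), np.float64(221.0))
```

Call:
{"name": "servo_tool", "arguments": {
  "moves": "0.009 0.012 0 -0.8 0.05;0.009 0.012 0 -0.8 0.05;0.009 0.012 0.03 -0.8 0.05;0.009 0.012 0.06 -0.8 0.05;0.009 0.012 0.08 -0.8 0.05;0.009 0.012 0.095 -0.8 0.045;0.009 0.012 0.105 -0.8 0.04;0.009 0.012 0.105 -0.8 0.03;0.009 0.012 0.105 -0.8 0.026;0.009 0.012 0.105 -0.8 0.022",
  "grip_force": 6
}}

```text
time: 9.18
position: [0.459, -0.2999, 0.0963]
tool_rot: [0.986, -0.166, 0.001, 0.001]
ft_force: [0.2, 0.5, -0.6]
grip_width: 0.0277
grip_force: 0.0
```

Call:
{"name": "servo_tool", "arguments": {
  "moves": "0 0 0 0 0.018;0 0 0 0 0.016;0 0 0 0 0.014;0 0 0 0 0.012;0 0 0 0 0.01;0 0 0 0 0.01"
}}

```text
time: 9.68
position: [0.4589, -0.299, 0.0959]
tool_rot: [0.986, -0.166, 0.0, -0.001]
ft_force: [3.0, 4.7, 5.9]
grip_width: 0.0138
grip_force: 6.0
```

Call:
{"name": "servo_tool", "arguments": {
  "moves": "0 -0.001 0 0 0.01;0 -0.001 0 0 0.01;0 -0.001 0 0 0.005;0 -0.001 -0.002 0 0.005;0 -0.001 -0.01 0 0.005;0 -0.001 -0.03 0 0.005;0 -0.001 -0.06 0 0.005;0 -0.001 -0.09 0 0.005;0 -0.001 -0.12 0 0.005;0 -0.001 -0.15 0 0.005",
  "grip_force": 45
}}

```text
time: 10.52
position: [0.4579, -0.2992, 0.2468]
tool_rot: [0.986, -0.166, -0.001, 0.001]
ft_force: [0.6, -0.4, -1.5]
grip_width: 0.0138
grip_force: 45.0
```

Call:
{"name": "servo_tool", "arguments": {
  "moves": "0 0 0 0 0.005;0 0 0 0 0.005;0 0 0 0 0.005"
}}

```text
time: 10.77
position: [0.4578, -0.2986, 0.2449]
tool_rot: [0.986, -0.166, -0.001, -0.0]
ft_force: [-0.0, 0.4, -1.6]
grip_width: 0.0138
grip_force: 45.0
```

```bash
python3 - <<'E'
from h import *;from rig import cams,get_obs
o=get_obs();print(o['time'],o['position'],o['tool_rot'],o['ft_force'])
A=[]
for n in("side","top"):
    m=cams.camera_model(n);I=cams.camera(n);cv2.imwrite(f"pics/{n}5.png",I)
    p=proj(m,[np.array(o['position'])+[0,0,-.03]])[0];x0,y0=int(p[0]-30),int(p[1]-35);print(n,p,x0,y0)
    a=cv2.resize(I[y0:y0+75,x0:x0+50],(400,600),interpolation=cv2.INTER_CUBIC)
    for k in range(0,600,40): cv2.line(a,(k,0),(k,6),(0,255,255),1);cv2.line(a,(0,k),(6,k),(0,255,255),1)
    A.append(a)
cv2.imwrite("pics/c5.png",np.hstack(A))
E
```

```text
10.7667 [ 0.45783814 -0.29861688  0.24489459] [ 9.86129162e-01 -1.65978139e-01 -7.28081635e-04 -5.51178739e-05] [-0.03493467  0.37536622 -1.5835372 ]
side [324.76396006 233.64670114] 294 198
top [428.40483195 217.51072307] 398 182
```

View pics/c5.png

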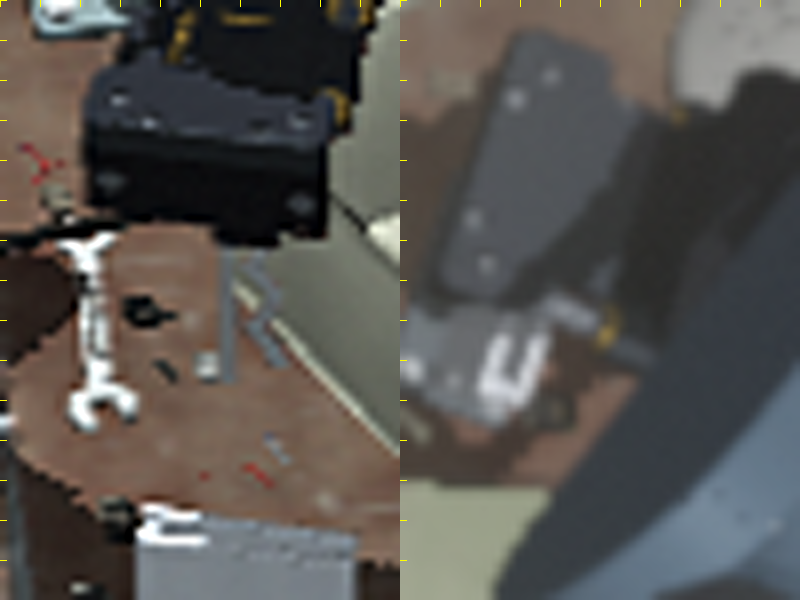

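Side crop: the straight leg hangs on the left (tip at full px ≈ (322.6,245)), bent leg on the right, so clip +x is along tool +x.

```bash
python3 - <<'E'
from h import *;from rig import cams
S=cams.camera_model("side");R=Rn.from_quat([ .98613,-.16598,-.00073,-.00006]).as_matrix();p=np.array([0.45784,-0.29862,0.24489])
g=lambda x,y:(294+x/8-.44,198+y/8-.44)
for n,uv in dict(tip=(229,380),legtop=(230,252),flare=(281,365),bow=(275,300)).items():
    c,d=ray(S,g(*uv));t=((p-c)@R[:,1])/(d@R[:,1]);print(n,(R.T@(c+d*t-p)).round(4))
print(S['R'].T@[0,0,1])
E
```

```text
tip [-0.0068 -0.      0.074 ]
legtop [-0.0069 -0.      0.0144]
flare [ 0.0115 -0.      0.0637]
bow [ 0.0089 -0.      0.0337]
[ 0.12401327  0.78004084 -0.61331639]
```

Call:
{"name": "servo_tool", "arguments": {
  "moves": "-0.115 -0.401 0 -24 0.005;-0.115 -0.401 0 -24 0.005;-0.115 -0.401 0 -24 0.005;-0.115 -0.401 0 -24 0.005;-0.115 -0.401 0 -24 0.005;-0.115 -0.401 0 -24 0.005;-0.115 -0.401 0 -24 0.005;-0.115 -0.401 0 -24 0.005;-0.115 -0.401 0 -24 0.005;-0.115 -0.401 0 -24 0.005"
}}

```text
time: 11.7
position: [0.48, 0.1191, 0.2439]
tool_rot: [0.999, 0.043, -0.002, 0.0]
ft_force: [0.3, -1.1, -0.5]
grip_width: 0.014
grip_force: 45.0
```

Call:
{"name": "servo_tool", "arguments": {
  "moves": "0 0 0 0 0.005;0 0 0.02 0 0.005;0 0 0.04 0 0.005;0 0 0.06 0 0.005;0 0 0.075 0 0.005;0 0 0.075 0 0.005;0 0 0.075 0 0.005;0 0 0.075 0 0.005"
}}

```text
time: 12.37
position: [0.4815, 0.1169, 0.1704]
tool_rot: [0.999, 0.043, -0.0, 0.0]
ft_force: [-1.0, -0.8, -0.8]
grip_width: 0.0136
grip_force: 45.0
```

```bash
python3 - <<'E'
from rig import get_obs
import numpy as np
for k,v in get_obs().items(): print(k,np.round(v,5))
E
```

```text
time 12.3667
q [ 1.23800e-02  4.32080e-01  1.80699e+00 -1.70000e-04  9.02670e-01
  1.49809e+00]
joint_velocities [ 0.00315 -0.01959 -0.0138   0.00237 -0.00373  0.00172]
joint_torque [ 2.293000e-02 -3.488778e+01 -1.303790e+01  3.154000e-02 -2.482000e-02
 -2.190000e-03]
position [0.48152 0.11693 0.17043]
tool_rot [ 9.9909e-01  4.2590e-02 -7.0000e-05  6.0000e-05]
ft_force [-1.03937 -0.77839 -0.80183]
moment [ 0.02951 -0.0039   0.00147]
grip_force 44.99943
grip_width 0.0136
```

```bash
python3 - <<'E'
from h import *;from rig import cams,get_obs
import pickle
o=get_obs();p=np.array(o['position']);R=Rn.from_quat(o['tool_rot']).as_matrix()
tip=p+R@[-.0068,0,.074];M=np.array([.4734,.117,.0716]);print("tip",tip)
A=[]
for n,w,s in(("side",50,8),("wrist",80,5)):
    m=cams.camera_model(n);I=cams.camera(n);cv2.imwrite(f"pics/{n}6.png",I);pickle.dump(m,open(f"{n}6.pkl","wb"))
    q=proj(m,np.array([tip,M]));c=q.mean(0);h=600//s;x0,y0=int(c[0]-w/2),max(0,int(c[1]-h/2));print(n,q.round(1),x0,y0)
    a=cv2.resize(I[y0:y0+h,x0:x0+w],(400,h*s),interpolation=cv2.INTER_CUBIC);a=cv2.copyMakeBorder(a,0,600-h*s,0,0,0)
    for k in range(0,600,5*s): cv2.line(a,(k,0),(k,6),(0,0,255),1);cv2.line(a,(0,k),(6,k),(0,0,255),1)
    A.append(a)
cv2.imwrite("pics/c6.png",np.hstack(A))
E
```

```text
tip [0.4747314  0.11634324 0.0964358 ]
side [[310.8 182.6]
 [310.5 188. ]] 285 147
wrist [[316.2 215.3]
 [315.4 207.6]] 275 151
```

View pics/c6.png

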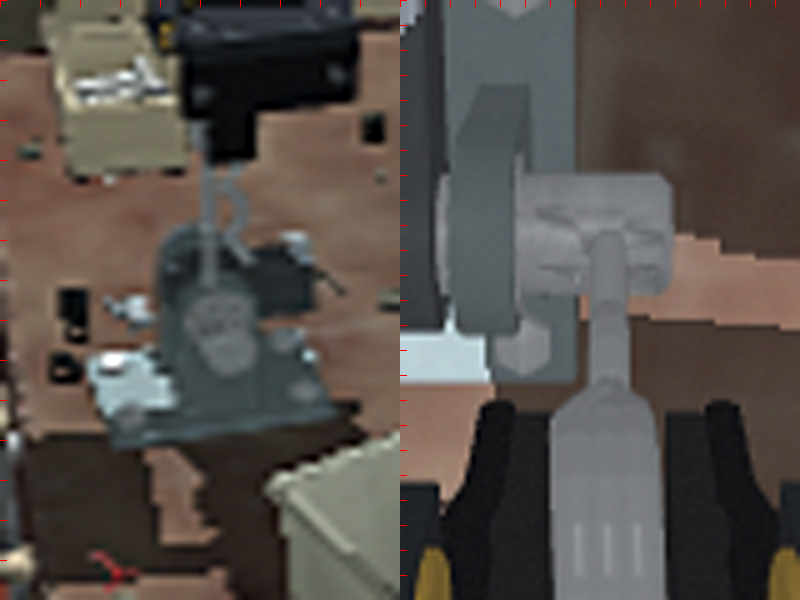

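Wrist crop: the flared end and wire at column ≈316.6 stand over the pin, ear face at 298.6 and pin end at 329.4 give the bore at ≈315, as predicted. Descend to just above the mouth.

Call:
{"name": "servo_tool", "arguments": {
  "moves": "-0.0012 -0.0008 0.005 0 0.005;-0.0012 -0.0008 0.01 0 0.005;-0.0012 -0.0008 0.014 0 0.005;-0.0012 -0.0008 0.017 0 0.005;-0.0012 -0.0008 0.019 0 0.005;-0.0012 -0.0008 0.019 0 0.005;-0.0012 -0.0008 0.019 0 0.005"
}}

```text
time: 13.05
position: [0.4799, 0.118, 0.1512]
tool_rot: [0.999, 0.043, -0.0, -0.0]
ft_force: [-0.5, 0.8, -0.6]
grip_width: 0.0137
grip_force: 45.0
```

Call:
{"name": "servo_tool", "arguments": {
  "moves": "0 0 0.001 0 0.005;0 0 0.001 0 0.005;0 0 0.002 0 0.005;0 0 0.002 0 0.005"
}}

```text
time: 13.38
position: [0.4799, 0.118, 0.1494]
tool_rot: [0.999, 0.043, -0.0, -0.0]
ft_force: [-0.2, -0.2, -1.6]
grip_width: 0.0137
grip_force: 45.0
```

Call:
{"name": "servo_tool", "arguments": {
  "moves": "0 0 0.001 0 0.005;0 0 0.001 0 0.005;0 0 0.002 0 0.005;0 0 0.002 0 0.005"
}}

```text
time: 13.72
position: [0.4799, 0.118, 0.1473]
tool_rot: [0.999, 0.043, -0.0, -0.0]
ft_force: [0.3, -0.4, -1.5]
grip_width: 0.0138
grip_force: 45.0
```

Call:
{"name": "servo_tool", "arguments": {
  "moves": "0 0 0.001 0 0.005;0 0 0.001 0 0.005;0 0 0.002 0 0.005;0 0 0.002 0 0.005"
}}

```text
time: 14.05
position: [0.48, 0.118, 0.1454]
tool_rot: [0.999, 0.043, 0.0, 0.0]
ft_force: [-0.1, 0.9, -0.4]
grip_width: 0.0139
grip_force: 45.0
```

Call:
{"name": "servo_tool", "arguments": {
  "moves": "0 0 0.0005 0 0.005;0 0 0.001 0 0.005;0 0 0.001 0 0.005;0 0 0.001 0 0.005"
}}

```text
time: 14.38
position: [0.4813, 0.118, 0.1447]
tool_rot: [0.999, 0.043, 0.002, 0.0]
ft_force: [1.9, 0.3, -0.3]
grip_width: 0.0139
grip_force: 45.0
```

Call:
{"name": "servo_tool", "arguments": {
  "moves": "0 0 0.0005 0 0.005;0 0 0.001 0 0.005;0 0 0.001 0 0.005;0 0 0.001 0 0.005"
}}

```text
time: 14.72
position: [0.4812, 0.118, 0.1439]
tool_rot: [0.999, 0.043, 0.001, 0.0]
ft_force: [2.9, 0.4, 3.0]
grip_width: 0.0135
grip_force: 45.0
```

Call:
{"name": "servo_tool", "arguments": {
  "moves": "0.0005 0 0 0 0.005;0.001 0 0 0 0.005;0.0015 0 0 0 0.005;0.002 0 0 0 0.005;0.0025 0 0 0 0.005;0.003 0 0 0 0.005;0.003 0 0 0 0.005"
}}

```text
time: 15.3
position: [0.4823, 0.1183, 0.143]
tool_rot: [0.999, 0.043, -0.001, -0.0]
ft_force: [2.0, 0.3, 0.6]
grip_width: 0.0136
grip_force: 45.0
```

Call:
{"name": "servo_tool", "arguments": {
  "moves": "0.0005 0 0 0 0.005;0.001 0 0 0 0.005;0.0015 0 0 0 0.005;0.002 0 0 0 0.005;0.002 0 0 0 0.005;0.002 0 0 0 0.005"
}}

```text
time: 15.8
position: [0.4836, 0.1184, 0.1429]
tool_rot: [0.999, 0.043, -0.002, -0.0]
ft_force: [-0.9, -0.3, -0.9]
grip_width: 0.0137
grip_force: 45.0
```

Call:
{"name": "servo_tool", "arguments": {
  "moves": "0.0005 0 0.0003 0 0.005;0.001 0 0.0005 0 0.005;0.0015 0 0.0008 0 0.005;0.002 0 0.001 0 0.005;0.002 0 0.001 0 0.005;0.002 0 0.001 0 0.005"
}}

```text
time: 16.3
position: [0.4858, 0.1186, 0.1421]
tool_rot: [0.999, 0.043, -0.001, -0.0]
ft_force: [-3.8, 0.5, 0.6]
grip_width: 0.0137
grip_force: 45.0
```

Call:
{"name": "servo_tool", "arguments": {
  "moves": "0.0005 0 0 0 0.005;0.001 0 0 0 0.005;0.0015 0 0 0 0.005;0.002 0 0 0 0.005;0.002 0 0 0 0.005;0.002 0 0 0 0.005"
}}

```text
time: 16.8
position: [0.4886, 0.1188, 0.1423]
tool_rot: [0.999, 0.043, -0.0, -0.0]
ft_force: [-5.1, -0.0, -0.4]
grip_width: 0.0139
grip_force: 45.0
```

Call:
{"name": "servo_tool", "arguments": {
  "moves": "-0.0006 0.0003 0 0 0.005;-0.001 0.0004 0.0005 0 0.005;-0.001 0.0004 0.001 0 0.005;-0.001 0.0004 0.0015 0 0.005;-0.001 0.0004 0.002 0 0.005;-0.001 0.0004 0.002 0 0.005"
}}

```text
time: 17.3
position: [0.4882, 0.1182, 0.1403]
tool_rot: [0.999, 0.043, 0.0, 0.0]
ft_force: [-4.5, -0.6, 0.2]
grip_width: 0.0137
grip_force: 45.0
```

Call:
{"name": "servo_tool", "arguments": {
  "moves": "0 0 0.0005 0 0.005;0 0 0.001 0 0.005;0 0 0.0015 0 0.005;0 0 0.002 0 0.005;0 0 0.002 0 0.005"
}}

```text
time: 17.72
position: [0.488, 0.1182, 0.1382]
tool_rot: [0.999, 0.043, 0.0, 0.0]
ft_force: [-3.2, -0.6, -1.4]
grip_width: 0.0139
grip_force: 45.0
```

Call:
{"name": "servo_tool", "arguments": {
  "moves": "-0.0003 0 0.0008 0 0.005;-0.0006 0 0.0016 0 0.005;-0.0006 0 0.0024 0 0.005;-0.0006 0 0.0032 0 0.005;-0.0006 0 0.004 0 0.005;-0.0006 0 0.0048 0 0.005;-0.0006 0 0.0055 0 0.005;-0.0006 0 0.006 0 0.005;-0.0006 0 0.006 0 0.005"
}}

```text
time: 18.47
position: [0.4892, 0.1182, 0.1328]
tool_rot: [0.999, 0.043, 0.002, -0.0]
ft_force: [-0.0, 0.7, 2.0]
grip_width: 0.0132
grip_force: 45.0
```

Call:
{"name": "servo_tool", "arguments": {
  "moves": "0 0 0.0008 0 0.005;0 0 0.0016 0 0.005;0 0 0.0024 0 0.005;0 0 0.0032 0 0.005;0 0 0.004 0 0.005;0 0 0.0048 0 0.005;0 0 0.0055 0 0.005;0 0 0.006 0 0.005;0 0 0.006 0 0.005"
}}

```text
time: 19.22
position: [0.4886, 0.1182, 0.1264]
tool_rot: [0.999, 0.043, 0.001, -0.0]
ft_force: [3.3, 0.5, 0.5]
grip_width: 0.0136
grip_force: 45.0
```

Call:
{"name": "servo_tool", "arguments": {
  "moves": "0.0004 0 0.0008 0 0.005;0.0008 0 0.0016 0 0.005;0.0008 0 0.0024 0 0.005;0.0008 0 0.0032 0 0.005;0.0008 0 0.004 0 0.005;0.0008 0 0.0048 0 0.005;0.0008 0 0.0055 0 0.005;0.0008 0 0.0055 0 0.005"
}}

```text
time: 19.88
position: [0.4888, 0.1183, 0.121]
tool_rot: [0.999, 0.043, 0.001, 0.0]
ft_force: [4.2, 0.4, 2.8]
grip_width: 0.0133
grip_force: 45.0
```

Call:
{"name": "servo_tool", "arguments": {
  "moves": "0 0 0.0005 0 0.005;0 0 0.001 0 0.005;0 0 0.0015 0 0.005;0 0 0.002 0 0.005;0 0 0.002 0 0.005"
}}

```text
time: 20.3
position: [0.4893, 0.1183, 0.1195]
tool_rot: [0.999, 0.043, 0.001, -0.0]
ft_force: [3.9, 0.5, 7.8]
grip_width: 0.013
grip_force: 45.0
```

Call:
{"name": "servo_tool", "arguments": {
  "moves": "0.0003 0 0.0005 0 0.005;0.0005 0 0.001 0 0.005;0.0005 0 0.0015 0 0.005;0.0005 0 0.002 0 0.005;0.0005 0 0.002 0 0.005"
}}

```text
time: 20.72
position: [0.4899, 0.1183, 0.1174]
tool_rot: [0.999, 0.043, 0.001, -0.0]
ft_force: [5.3, 0.5, 3.5]
grip_width: 0.0139
grip_force: 45.0
```

Call:
{"name": "servo_tool", "arguments": {
  "moves": "0 0 0.0005 0 0.005;0 0 0.001 0 0.005;0 0 0.0015 0 0.005;0 0 0.002 0 0.005;0 0 0.002 0 0.005"
}}

```text
time: 21.13
position: [0.4899, 0.1184, 0.1153]
tool_rot: [0.999, 0.043, 0.001, -0.0]
ft_force: [5.6, 0.5, 4.1]
grip_width: 0.0137
grip_force: 45.0
```

Call:
{"name": "servo_tool", "arguments": {
  "moves": "0.0005 0 0.0005 0 0.005;0.001 0 0.001 0 0.005;0.001 0 0.0015 0 0.005;0.001 0 0.002 0 0.005;0.001 0 0.0025 0 0.005;0.001 0 0.003 0 0.005;0.001 0 0.003 0 0.005"
}}

```text
time: 21.72
position: [0.49, 0.1184, 0.1117]
tool_rot: [0.999, 0.043, 0.0, 0.0]
ft_force: [5.7, 0.7, 1.0]
grip_width: 0.0136
grip_force: 45.0
```

Call:
{"name": "servo_tool", "arguments": {
  "moves": "0 0 0.0005 0 0.005;0 0 0.001 0 0.005;0 0 0.0015 0 0.005;0 0 0.002 0 0.005;0 0 0.0025 0 0.005;0 0 0.003 0 0.005;0 0 0.003 0 0.005"
}}

```text
time: 22.3
position: [0.49, 0.1184, 0.1085]
tool_rot: [0.999, 0.043, 0.0, 0.0]
ft_force: [5.5, 1.5, -2.3]
grip_width: 0.0136
grip_force: 45.0
```

Call:
{"name": "servo_tool", "arguments": {
  "moves": "0.0003 0 0.0005 0 0.005;0.0006 0 0.001 0 0.005;0.0006 0 0.0015 0 0.005;0.0006 0 0.002 0 0.005;0.0006 0 0.0025 0 0.005;0.0006 0 0.003 0 0.005;0.0006 0 0.003 0 0.005"
}}

```text
time: 22.88
position: [0.4901, 0.1184, 0.1054]
tool_rot: [0.999, 0.043, -0.0, -0.0]
ft_force: [5.8, 1.0, -4.7]
grip_width: 0.014
grip_force: 45.0
```

Call:
{"name": "servo_tool", "arguments": {
  "moves": "0 0 0.0005 0 0.005;0 0 0.001 0 0.005;0 0 0.0015 0 0.005;0 0 0.002 0 0.005;0 0 0.0025 0 0.005;0 0 0.003 0 0.005;0 0 0.003 0 0.005"
}}

```text
time: 23.47
position: [0.4899, 0.1184, 0.1023]
tool_rot: [0.999, 0.043, -0.0, -0.0]
ft_force: [5.1, 1.0, -3.5]
grip_width: 0.0132
grip_force: 45.0
```

Call:
{"name": "servo_tool", "arguments": {
  "moves": "0 0 0.0005 0 0.005;0 0 0.001 0 0.005;0 0 0.0015 0 0.005;0 0 0.002 0 0.005;0 0 0.0025 0 0.005;0 0 0.003 0 0.005;0 0 0.003 0 0.005"
}}

```text
time: 24.05
position: [0.4891, 0.1184, 0.0994]
tool_rot: [0.999, 0.043, -0.001, 0.0]
ft_force: [3.1, -0.4, -4.2]
grip_width: 0.0134
grip_force: 45.0
```

Call:
{"name": "servo_tool", "arguments": {
  "moves": "0 0 0.0005 0 0.005;0 0 0.001 0 0.005;0 0 0.0015 0 0.005;0 0 0.002 0 0.005;0 0 0.002 0 0.005"
}}

```text
time: 24.47
position: [0.4891, 0.1185, 0.0978]
tool_rot: [0.999, 0.043, -0.001, -0.0]
ft_force: [0.2, 0.3, -0.2]
grip_width: 0.0137
grip_force: 45.0
```

Call:
{"name": "servo_tool", "arguments": {
  "moves": "0 0 0.0005 0 0.005;0 0 0.001 0 0.005;0 0 0.001 0 0.005;0 0 0.001 0 0.005"
}}

```text
time: 24.8
position: [0.4899, 0.1185, 0.0969]
tool_rot: [0.999, 0.043, -0.0, -0.0]
ft_force: [0.3, -1.0, 0.2]
grip_width: 0.0139
grip_force: 45.0
```

Call:
{"name": "servo_tool", "arguments": {
  "moves": "0 0 0.0005 0 0.005;0 0 0.001 0 0.005;0 0 0.001 0 0.005;0 0 0.001 0 0.005"
}}

```text
time: 25.13
position: [0.4905, 0.1185, 0.0961]
tool_rot: [0.999, 0.043, 0.0, -0.0]
ft_force: [0.8, 0.6, 2.9]
grip_width: 0.0134
grip_force: 45.0
```

Call:
{"name": "servo_tool", "arguments": {
  "moves": "0 0 -0.0006 0 0.005;0 0 -0.0006 0 0.005;0 0 -0.0006 0 0.02;0 0 -0.0006 0 0.03;0 0 -0.0006 0 0.035;0 0 -0.0006 0 0.035;0 0 -0.0006 0 0.035"
}}

```text
time: 25.72
position: [0.4899, 0.1184, 0.0963]
tool_rot: [0.999, 0.043, -0.0, 0.0]
ft_force: [-0.6, 1.1, 0.2]
grip_width: 0.0334
grip_force: 0.0
```

Call:
{"name": "servo_tool", "arguments": {
  "moves": "0 0 -0.004 0 0.035;0 0 -0.012 0 0.035;0 0 -0.03 0 0.035;0 0 -0.05 0 0.035;0 0 -0.08 0 0.035;-0.02 0 -0.1 0 0.035;-0.05 0 -0.1 0 0.035;-0.08 0 -0.1 0 0.035;-0.08 0 -0.1 0 0.035;-0.08 0 -0.1 0 0.035"
}}

```text
time: 26.55
position: [0.4089, 0.1117, 0.1973]
tool_rot: [0.999, 0.043, 0.0, 0.0]
ft_force: [-0.7, -0.2, -0.3]
grip_width: 0.0353
grip_force: 0.0
```

```bash
python3 - <<'E'
from h import *;from rig import cams,get_obs
import pickle
o=get_obs();print(o['position'],o['ft_force'],o['time'])
yaw=np.radians(4.9);ux=np.array([np.cos(yaw),np.sin(yaw),0]);B=np.array([.4815,.1177,.062])
L=dict(coil=B+.007*ux+[0,0,.046],tip=B-[0,0,.042],top=B+.007*ux+[0,0,.062],bore=B)
A=[]
for n,w,s in(("side",40,10),("wrist",80,5)):
    m=cams.camera_model(n);I=cams.camera(n);cv2.imwrite(f"pics/{n}7.png",I)
    q=proj(m,np.array(list(L.values())));c=q[3];h=600//s;x0,y0=int(c[0]-w/2),max(0,int(c[1]-h/2))
    a=cv2.resize(I[y0:y0+h,x0:x0+w],(400,600),interpolation=cv2.INTER_CUBIC)
    print(n,x0,y0,{k:((v-[x0,y0]+.45)*s).round() for k,v in zip(L,q)})
    A.append(a)
cv2.imwrite("pics/c7.png",np.hstack(A))
E
```

```text
[0.40888379 0.11169067 0.19727329] [-0.7162975  -0.18222036 -0.33833139] 26.55
side 292 159 {'coil': array([229., 208.]), 'tip': array([212., 402.]), 'top': array([228., 172.]), 'bore': array([211., 312.])}
wrist 276 61 {'coil': array([203., 270.]), 'tip': array([203., 298.]), 'top': array([203., 271.]), 'bore': array([203., 304.])}
```

View pics/c7.png

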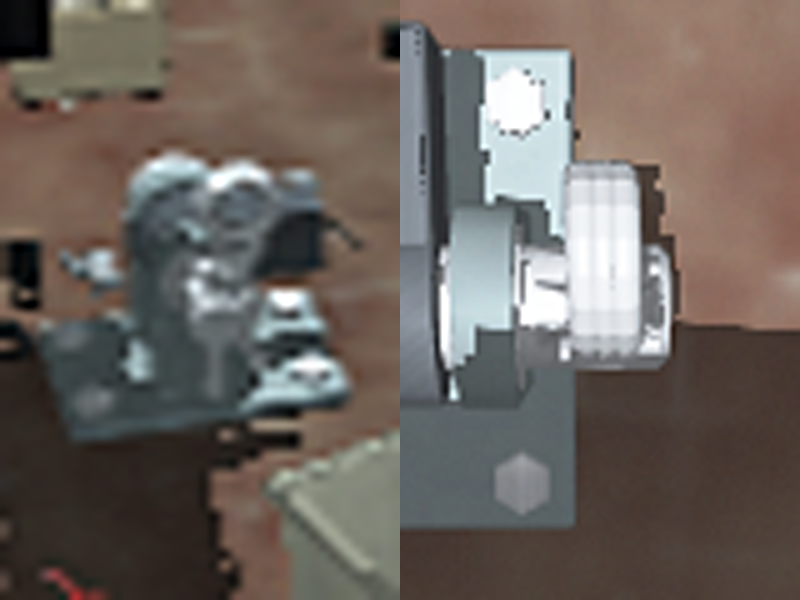

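Wrist crop: the coil sits square over the pin at column ≈605 (predicted 603). Side crop: coil at ≈(235,200) and leg tip at ≈(212,395) are close to the predicted home spots. By feel, the pull-down force vanished at TCP z 0.098 and rose again at 0.096, which brackets home with the spring shut.

```bash
python3 -c "
from rig import job
print(job.hand_in())"
```

```text
the job is handed in; nothing more can be done
None
```

The pin was pushed until it stopped at its head, and the R-clip was pushed through the cross-hole, felt to snap shut round the pin, and let go with the arm clear. The job was handed in at about 26.6 s and no verdict came back; I judged the clip's final height mainly by feel.

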